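# Load the valve block and lock the fixture

### The job

Load the long valve block into the pocket of the holding fixture and lock it in: lower it (do not let it drop in) until it sits fully home on the pocket floor, then swing the lever all the way shut across its top. The stop pin standing in the fixture keeps the lever from closing, so draw it out and park it upright in the open side notch of the fixture, its collar resting on the notch's top. Leave the other parts and tools on the bench where they lie.

Things in the scene. Friction and masses are not known exactly. Their poses are not given: they have to be found in the camera images.
- block: The long aluminium valve block, loose, 0.45 to 0.8 kg: 100 (its x) x 50 (its y) x 55 mm high, with flush dark port marks and a 16 mm round plug standing 6 mm out of the middle of each 50 mm wide end, 41 mm above the underside. Origin: centre of its underside, z up. Starts flat on the bench, upright. May go into the pocket either way round.
- block_top (a point): Centre of the valve block's top face, 55 mm above its origin.
- jig: The holding fixture, fixed. Origin on the bench under the pocket's centre, x along the pocket, y to the lever's post, z up. In mm: grey plate 30 high, x -62 to 62, y -45 to 105; at its -x end a boss 36 x 36 x 45 high at (-81, 27) with the pin's bore; at its +x end the pin rest, 45 high, x 62 to 110, y -45 to 8; lever post, diameter 30, at (0, 85).
- pocket (a point): Centre of the pocket's floor, 8 mm above the bench; axes as the fixture's. The pocket is 103 (x) x 53 (y) mm and 22 mm deep, mouth at height 30 mm with a 3 mm chamfer. The seated block stands 33 mm out of it, its top 63 mm above the bench.
- pin: The steel stop pin, loose, 113 mm long, 0.22 kg: shank 16 mm in diameter, 38 long; collar 32 in diameter, 8 thick; above it a round stem 20 in diameter, 67 long, to grasp from above. Origin: centre of the foot, z up the pin. Starts upright in its 18 mm bore, collar on the boss (lift over 40 mm to free it), where it blocks the lever at about 0.4 rad.
- pin_collar (a point): Centre of the underside of the pin's collar, 38 mm above the pin's foot.
- pin_grip (a point): Grasp point on the pin's stem, 100 mm above its foot, 13 mm below its top.
- bore (a point): Centre of the bore's mouth, on top of the boss 45 mm above the bench. The bore is 40 mm deep.
- notch (a point): The pin's parking place, on top of the pin rest 45 mm above the bench; axes as the fixture's. A slot 21 mm wide along y, cut through the rest's whole height, closed 10 mm to the +y side of this point, open at the -y side 25 mm from it. Lower the pin in from above or slide it in from -y: shank in the slot, collar's underside resting here.
- lever (a joint): The locking lever's angle in rad about the upright pivot: 0 = open, lying towards the fixture's -x; it grows counter-clockwise seen from above, up to 1.571 = shut, lying across the pocket towards the fixture's -y. It starts at 0 to 0.25, stays where it is left and needs about 1 N at the knob.
- lever_pivot (a point): The lever's pivot, on the post's axis, on the underside of the lever's arm, 66 mm above the bench. The arm is a flat steel bar 22 mm wide and 12 mm thick (66 to 78 mm above the bench), 3 mm clear of the top of a seated block; a nut on the pivot reaches 85 mm.
- lever_knob (a point): On the lever's upright black round knob, 22 mm in diameter, 45 mm tall, standing on the arm's end 140 mm from the pivot, from 78 to 123 mm above the bench; this point is at 111 mm, on the knob's axis. It can be pinched from above or pushed sideways.
- square_block: Bystander: a squarer aluminium valve block, 70 x 62 x 45 mm, no plugs on its ends; too wide for the pocket. Origin: centre of its underside.
- tee: Bystander: steel tee fitting, 68 mm long, 26 mm high. Origin: underside, under the crossing.
- tube_offcut: Bystander: upright offcut of dark square steel tube, 50 x 50 x 80 mm. Origin: centre of its underside.
- fitting: Bystander: brass turned fitting, 42 mm in diameter, 42 mm high. Origin: centre of its underside.
- hammer: Bystander: hammer lying on the bench at the left of the bench. Origin: on its underside.
- spanner: Bystander: spanner lying at the right of the bench. Origin: on its underside.
Not all that is in view belongs to the job. What is shaped like the block but orange or yellow is not meant.

How it is judged:
By the outcome, as a careful person would: the job done as asked, in the order asked, and still so for the second after the job is handed in, with the robot touching nothing.
It also fails if it takes over 67 s, if anything falls off the work surface, if the arm or the gripper's body presses on something with over 40 N, if the wrist force passes 120 N, or if a joint passes its speed limit or range.

### The arm

A 6-joint arm with a two-finger parallel gripper is mounted at the origin on the work surface. World frame = base frame: x ahead of the robot, y to its left, z up, the work surface at z = 0. Lengths are in m, angles in degrees, forces in N, time in s.
With the tool pointing down it reaches from about 0.3 to 0.75 m from the base axis. Payload 8.5 kg.
Tool frame: the origin (TCP) lies on the mounting face of the last link; the fingertips stand 173 mm ahead of it and the grasp point (between the pads) lies 155 mm ahead of it (env.tips_ahead is the distance from the TCP to the fingertips, in m); z points along the fingers, x is the direction in which the jaws open and shut, and the axes are right-handed (so a half turn about z gives the same grasp; the last joint's range is limited). The gripper opens to 85 mm and grips with 20 to 120 N. Pads are 22 mm wide; open, the fingers measure 114 mm over their backs; the gripper's body (76 mm by 85 mm) begins 54 mm behind the grasp point. The pads swing forward as they close: fully open they stand 13 mm farther back than shut.
Start: joints at [-83.039, 21.807, 74.336, -0, 83.858, -12.336], TCP at [0.182, -0.519, 0.405] pointing down, gripper open.
Joint ranges: [-178.18, 178.18], [-50.72, 133.34], [12.68, 142.11], [-81.47, 261.47], [9.98, 163.14], [-165.26, 165.26]. Speed limits (degrees/s): [136.94, 136.94, 180, 180, 180, 180].

### API

Orientations are given as a 3x3 rotation matrix whose columns are the frame's x, y, z axes.
In Python, from rig import env gives the robot as it stands. The module is installed in compiled form; this text tells all that it offers.
- The arm moves only by the tool step_arm, never from a script. Its argument "increments" is a list of rows, each an object of numbers: "x", "y", "z": the shift along the tool's x, y, z in cm; "wx", "wy", "wz": the turn, a rotation vector about the tool's x, y, z in rad; "gripper": the finger opening in cm, from 0 to 8.54. A call has 1 to 20 rows; each row shifts and turns the commanded pose from where the row before left it, along the tool's axes as they then stand; what a row does not reach is not made up. A row lasts 1/10 s, in which the tool goes at most 50 mm and 8.59 degrees, less where a joint would pass 70% of its speed; a pose out of reach is approached as far as the arm can. A call with a gripper value outside its range is refused whole. The fingers move at their own pace and stop on an object; "newtons" is the grip in N (left out, the last holds). Time passes only in rows, so rows that do not move let the fingers close. It gives the time, the measured TCP pose, the force and the opening at its end, in the units of the state.
- env.observe(): the state, without advancing time (a new reading comes with each control period).
- env.get_image(name): name is "scene" or "top" or "wrist"; returns a dict with "color" (400x640x3 uint8, blue, green, red), "camera_matrix" (3x3 intrinsics, pixels), "rvec" (rotation vector, rad) and "tvec" (3), from world to camera coordinates, as OpenCV has them. Camera axes: x right, y down, z forward; pixel columns grow to the right and rows downward; lengths in m; the calibration is good to about 2 mm. A picture is of the moment at which its call begins. There is no depth.
- env.close_job(): hands the job in, once; it reports no verdict.
The state is a dict: "time_s": time; "q": joint angles; "qvel": joint speeds; "joint_efforts": joint torques, N m; "position": TCP position; "tool_rot": TCP orientation; "ft_force": force on the tool from outside, world axes, zero at the start; "wrist_torque": the same for the moment, N m; "grip_width": finger opening in m.
Only numpy, scipy, OpenCV 4.12 (cv2) and the standard library are available. Lean on these libraries where they do the work, as an engineer would, in place of code of your own. Each camera call takes 0.05 s, during which the arm holds its last target. There are 200 camera calls.

## Working session

There is one attempt and no reset: what is moved stays moved. The work goes in short steps, Python scripts to look and compute and a tool call to move; the robot and the scene stay as the last step left them, time stands still between calls to the robot, and variables do not carry over. Pictures are saved under pics/ and viewed, about 8 in all and at most 12, crops included, and the job is handed in when it is done.

Besides the shell and the picture viewer there is one more tool, called as a command line: name --argument value ..., lists and objects as JSON in quotes. step_arm: Moves the arm, as the interface text tells. Its arguments: {"type":"object","properties":{"increments":{"type":"array"},"newtons":{"type":"number"}},"required":["increments"]}

```bash
mkdir -p pics
cat > h.py <<'E'
import numpy as np, cv2
from rig import env
def shot(name,fn=None):
    d=env.get_image(name)
    if fn: cv2.imwrite('pics/'+fn,d['color'])
    np.savez('pics/'+name+'.npz',**{k:np.asarray(v) for k,v in d.items()})
    return d
def load(name): return dict(np.load('pics/'+name+'.npz'))
def ray(d,uv,z):
    R=cv2.Rodrigues(np.asarray(d['rvec'],float))[0];t=np.asarray(d['tvec'],float).ravel()
    c=-R.T@t;v=R.T@np.linalg.inv(d['camera_matrix'])@np.array([uv[0],uv[1],1.])
    return c+v*(z-c[2])/v[2]
def proj(d,P):
    return cv2.projectPoints(np.asarray(P,float).reshape(-1,1,3),d['rvec'],d['tvec'],d['camera_matrix'],None)[0].reshape(-1,2)
E
python3 - <<'E'
from h import *
a=shot('top','top0.png');b=shot('scene','scene0.png')
s=env.observe();print(s)
for d in(a,b):
    R=cv2.Rodrigues(d['rvec'])[0];print(-R.T@d['tvec'].ravel(),R[2],d['camera_matrix'][0])
E
```

```text
{'time_s': 0.1, 'q': array([-8.30414676e+01,  2.18356999e+01,  7.43777038e+01,  3.95665701e-04,
        8.38593754e+01, -1.23362859e+01]), 'qvel': array([-0.09316339, -0.1523224 , -0.14030697,  0.069046  , -0.0590246 ,
       -0.0639359 ]), 'joint_efforts': array([ 4.35052250e-03, -4.49223840e+01, -2.31653434e+01, -1.86997449e-04,
        3.67514323e-03, -1.54235238e-05]), 'position': array([ 0.18172427, -0.51906423,  0.40420272]), 'tool_rot': array([[ 3.30428243e-01, -9.43831105e-01, -1.47074779e-04],
       [-9.43830303e-01, -3.30428159e-01,  1.26171090e-03],
       [-1.23943964e-03, -2.78091282e-04, -9.99999193e-01]]), 'ft_force': array([ 0.56767586,  1.00224629, -0.25565089]), 'wrist_torque': array([ 0.01120323, -0.01881207,  0.02918178]), 'grip_width': 0.08519822660739253}
[ 0.25146539 -0.10928145  1.79432083] [ 0.13768615  0.0163691  -0.99034064] [426.3998689    0.         322.79694819]
[ 1.04337731 -0.3627902   1.11804814] [-0.46457297  0.23526338 -0.85371137] [389.44348963   0.         320.72691064]
```

View pics/top0.png

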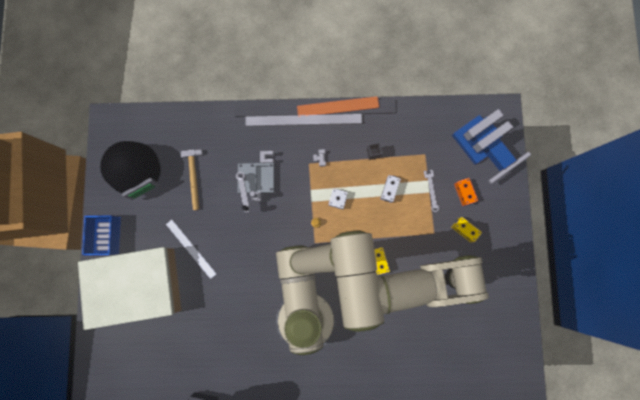

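View pics/scene0.png

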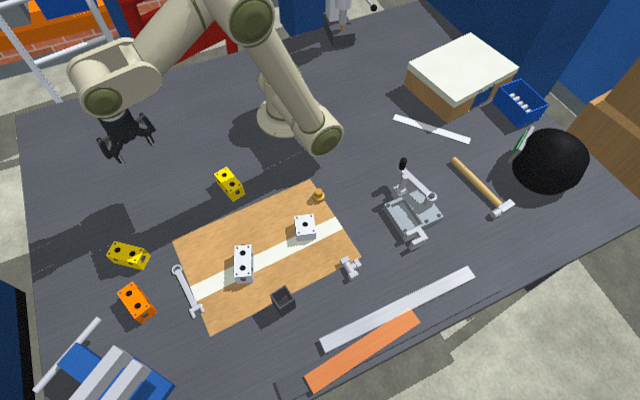

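Candidates for the block in the top view are: white at (391,188), long with two ports; white at (338,198), squarer; yellow at (381,260) and (467,230); orange at (467,191). I choose (391,188). The fixture is at about (256,180), with the lever on its left.

Run:
```python
from h import *
a=load('top');b=load('scene')
print('blk',ray(a,(391.5,187),.055),ray(b,(243,256),.055))
print('jig',ray(a,(256,180),.03), 'rest',ray(a,(266,157),.045),'post?',ray(a,(270,170),.03))
for p in [(237,163),(274,157),(275,200),(240,207)]: print(p,ray(a,p,.03))
def crop(d,x0,y0,x1,y1,w,h): return cv2.resize(d['color'][y0:y1,x0:x1],(w,h),interpolation=cv2.INTER_CUBIC)
im=np.vstack([np.hstack([crop(a,225,140,290,215,390,300),crop(a,320,160,420,220,400,300)]),np.hstack([crop(b,370,150,450,250,390,300),crop(b,210,205,320,305,400,300)])])
cv2.imwrite('pics/c1.png',im)
```

```text
blk [ 0.53531858 -0.36451314  0.055     ] [ 0.52234712 -0.35280032  0.055     ]
jig [0.58090219 0.20013737 0.03      ] rest [0.67560419 0.15570707 0.045     ] post? [0.62261977 0.14096582 0.03      ]
(237, 163) [0.65586618 0.28131944 0.03      ]
(274, 157) [0.67849971 0.12393636 0.03      ]
(275, 200) [0.4942144 0.1200171 0.03     ]
(240, 207) [0.4675758  0.26675146 0.03      ]
```

View pics/c1.png

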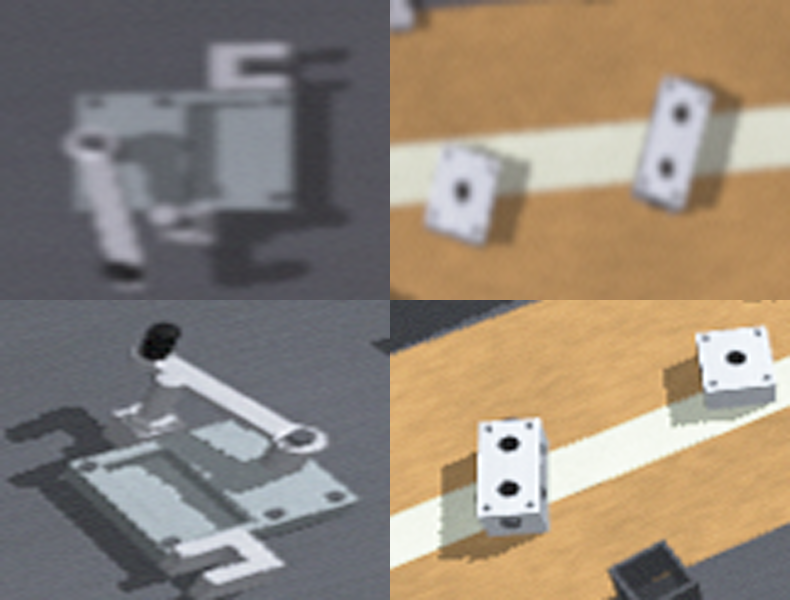

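step_arm --increments '[{"x": -0.3,"y": -3},{"x": -0.35,"y": -4},{"x": -0.35,"y": -4},{"x": -0.35,"y": -4},{"x": -0.35,"y": -4},{"x": -0.35,"y": -4},{"x": -0.35,"y": -4},{"x": -0.35,"y": -4},{"x": -0.35,"y": -4},{"x": -0.3,"y": -3.5},{"wz": 0.13},{"wz": 0.13},{"wz": 0.13},{"wz": 0.13},{"wz": 0.13},{},{}]'

```text
invalid input at $.increments[0]: expected keys x, y, z, wx, wy, wz, gripper
```

```bash
cat >> h.py <<'E'
def go(x,y,z,xang):
    "turn about tool z (rad), then the shift in cm along the turned tool axes; z = TCP height"
    s=env.observe();R=np.array(s['tool_rot']);p=np.array(s['position'])
    cur=np.degrees(np.arctan2(R[1,0],R[0,0]));w=(xang-cur+180)%360-180
    a=np.radians(xang);T=np.array([[np.cos(a),np.sin(a),0],[np.sin(a),-np.cos(a),0],[0,0,-1]])
    print('wz',round(-np.radians(w),4),'shift cm',np.round(100*T.T@(np.array([x,y,z])-p),2),'q6',s['q'][5].round(1), 'cur',p.round(4),cur.round(2),R[:,2].round(4),'F',np.round(s['ft_force'],1),'g',round(s['grip_width'],4),'t',round(s['time_s'],2))
E
python3 - <<'E'
from h import *
d=shot('wrist','w1.png');go(.53,-.36,.405,-108)
R=cv2.Rodrigues(d['rvec'])[0];print(-R.T@d['tvec'].ravel(),R,d['camera_matrix'][0])
E
```

```text
wz 0.6509 shift cm [-25.89 -28.21  -0.07] q6 -12.3 cur [ 0.1817 -0.5191  0.4043] -70.7 [-1.0e-04  1.1e-03 -1.0e+00] F [-0.8 -0.   0.1] g 0.0851 t 0.15
[ 0.24971648 -0.49544319  0.37448457] [[ 0.32972974 -0.94407371 -0.00176881]
 [-0.90493942 -0.31659434  0.28434603]
 [-0.26900361 -0.09215668 -0.95872009]] [288.35827909   0.         319.43888166]
```

View pics/w1.png

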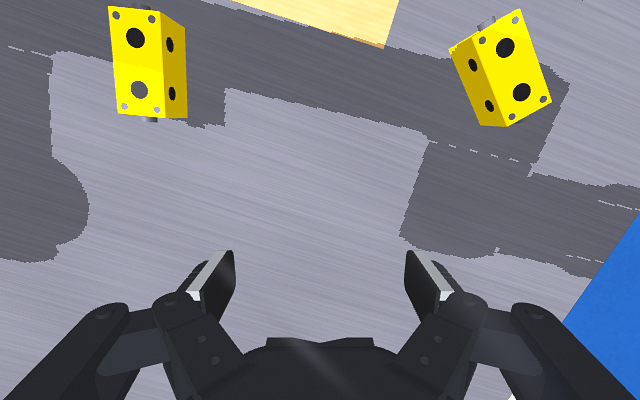

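The wrist view shows only the yellow decoys and the open fingers. Every row needs all seven keys, so I'm resending the move.

step_arm --increments '[{"x": -0.3,"y": -3,"z": 0,"wx": 0,"wy": 0,"wz": 0,"gripper": 8.54},{"x": -0.35,"y": -4,"z": 0,"wx": 0,"wy": 0,"wz": 0,"gripper": 8.54},{"x": -0.35,"y": -4,"z": 0,"wx": 0,"wy": 0,"wz": 0,"gripper": 8.54},{"x": -0.35,"y": -4,"z": 0,"wx": 0,"wy": 0,"wz": 0,"gripper": 8.54},{"x": -0.35,"y": -4,"z": 0,"wx": 0,"wy": 0,"wz": 0,"gripper": 8.54},{"x": -0.35,"y": -4,"z": 0,"wx": 0,"wy": 0,"wz": 0,"gripper": 8.54},{"x": -0.35,"y": -4,"z": 0,"wx": 0,"wy": 0,"wz": 0,"gripper": 8.54},{"x": -0.35,"y": -4,"z": 0,"wx": 0,"wy": 0,"wz": 0,"gripper": 8.54},{"x": -0.35,"y": -4,"z": 0,"wx": 0,"wy": 0,"wz": 0,"gripper": 8.54},{"x": 0,"y": 0,"z": 0,"wx": 0,"wy": 0,"wz": 0.13,"gripper": 8.54},{"x": 0,"y": 0,"z": 0,"wx": 0,"wy": 0,"wz": 0.13,"gripper": 8.54},{"x": 0,"y": 0,"z": 0,"wx": 0,"wy": 0,"wz": 0.13,"gripper": 8.54},{"x": 0,"y": 0,"z": 0,"wx": 0,"wy": 0,"wz": 0.13,"gripper": 8.54},{"x": 0,"y": 0,"z": 0,"wx": 0,"wy": 0,"wz": 0.13,"gripper": 8.54},{"x": 0,"y": 0,"z": 0,"wx": 0,"wy": 0,"wz": 0,"gripper": 8.54},{"x": 0,"y": 0,"z": 0,"wx": 0,"wy": 0,"wz": 0,"gripper": 8.54}]'

```text
time_s: 1.75
position: [0.5019, -0.3742, 0.4045]
tool_rot: [[-0.305, -0.952, -0.0], [-0.952, 0.305, 0.0], [-0.0, 0.0, -1.0]]
ft_force: [0.4, -0.5, 0.2]
grip_width: 0.0853
```

Run:
```python
from h import *
d=shot('wrist','w2.png');go(.53,-.36,.405,-108)
```

```text
wz 0.004 shift cm [-2.22 -2.24 -0.05] q6 60.2 cur [ 0.5018 -0.3742  0.4045] -107.77 [-3.e-04  3.e-04 -1.e+00] F [-0.9  0.4  0.8] g 0.0855 t 1.8
```

View pics/w2.png

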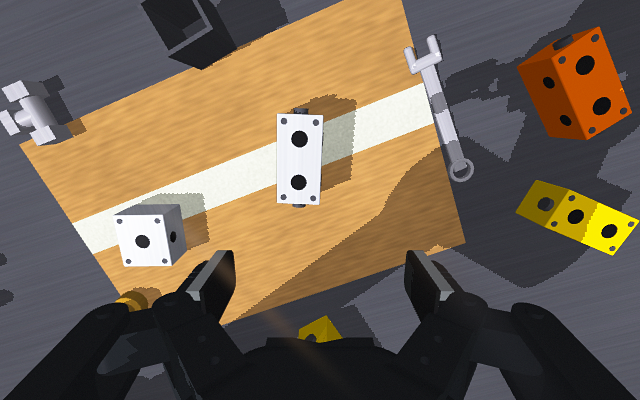

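The long block's top face has corners at about (277,114), (323,114), (322,205) and (276,203), with two ports and end plugs. It's the right part; the squarer block is at (142,242).

Run:
```python
from h import *
d=load('wrist');im=d['color'];hsv=cv2.cvtColor(im,cv2.COLOR_BGR2HSV)
m=((hsv[...,1]<22)&(hsv[...,2]>170)).astype(np.uint8)
cs=[c for c in cv2.findContours(m,0,2)[0] if cv2.pointPolygonTest(c,(299,160),False)>=0]
r=cv2.minAreaRect(cs[0]);box=cv2.boxPoints(r);print(r)
P=np.array([ray(d,p,.055) for p in box]);print(P.round(4),P.mean(0))
for i in range(4):
    e=P[(i+1)%4]-P[i];print(np.linalg.norm(e),np.degrees(np.arctan2(e[1],e[0])))
a=np.array([ray(d,p,.055) for p in [(277,114),(323,114),(322,205),(276,203)]]);print(a.mean(0))
```

```text
((260.89044189453125, 178.56100463867188), (98.70114135742188, 376.0276184082031), 61.88379669189453)
[[ 0.5434 -0.0796  0.055 ]
 [ 0.6079 -0.4964  0.055 ]
 [ 0.5098 -0.5251  0.055 ]
 [ 0.4185 -0.072   0.055 ]] [ 0.51988256 -0.29327383  0.055     ]
0.42176582097201654 -81.20378623916086
0.1022009081014572 -163.69325955537067
0.462163577185365 101.39884889491515
0.12516156599303796 -3.456608717822236
[ 0.53130044 -0.36054871  0.055     ]
```

Run:
```python
from h import *
d=load('wrist')
a=np.array([ray(d,p,.055)[:2] for p in [(277,114),(323,114),(322,205),(276,203)]])
e=(a[0]+a[1]-a[2]-a[3])/2;print(e,np.linalg.norm(e),np.degrees(np.arctan2(e[1],e[0])))
e=(a[1]+a[2]-a[0]-a[3])/2;print(e,np.linalg.norm(e),np.degrees(np.arctan2(e[1],e[0])))
go(.5313,-.3605,.198,-107.8)
```

```text
[ 0.09419721 -0.03343733] 0.09995583633609079 -19.54341283523572
[-0.01675476 -0.048254  ] 0.05108004061010821 -109.14802517019014
wz 0.0005 shift cm [-2.2  -2.39 20.65] q6 60.2 cur [ 0.5018 -0.3742  0.4045] -107.77 [-3.e-04  3.e-04 -1.e+00] F [-0.9  0.4  0.8] g 0.0855 t 1.8
```

step_arm --increments '[{"x": -2.2,"y": -2.4,"z": 2,"wx": 0,"wy": 0,"wz": 0.027,"gripper": 8.54},{"x": 0,"y": 0,"z": 4,"wx": 0,"wy": 0,"wz": 0,"gripper": 8.54},{"x": 0,"y": 0,"z": 4,"wx": 0,"wy": 0,"wz": 0,"gripper": 8.54},{"x": 0,"y": 0,"z": 4,"wx": 0,"wy": 0,"wz": 0,"gripper": 8.54},{"x": 0,"y": 0,"z": 2,"wx": 0,"wy": 0,"wz": 0,"gripper": 8.54},{"x": 0,"y": 0,"z": 2,"wx": 0,"wy": 0,"wz": 0,"gripper": 8.54},{"x": 0,"y": 0,"z": 1,"wx": 0,"wy": 0,"wz": 0,"gripper": 8.54},{"x": 0,"y": 0,"z": 1,"wx": 0,"wy": 0,"wz": 0,"gripper": 8.54},{"x": 0,"y": 0,"z": 0.65,"wx": 0,"wy": 0,"wz": 0,"gripper": 8.54},{"x": 0,"y": 0,"z": 0,"wx": 0,"wy": 0,"wz": 0,"gripper": 8.54}]'

```text
time_s: 2.8
position: [0.5314, -0.3606, 0.1979]
tool_rot: [[-0.333, -0.943, -0.0], [-0.943, 0.333, 0.0], [-0.0, 0.001, -1.0]]
ft_force: [-0.0, -0.1, 0.6]
grip_width: 0.0854
```

Run:
```python
from h import *
d=shot('wrist','w3.png');go(.5313,-.3605,.198,-109.3)
```

```text
wz -0.003 shift cm [-0.01  0.03  0.05] q6 64.8 cur [ 0.5315 -0.3607  0.1985] -109.47 [ 3.e-04 -2.e-04 -1.e+00] F [ 0.6 -0.2  0.9] g 0.0852 t 2.85
```

View pics/w3.png

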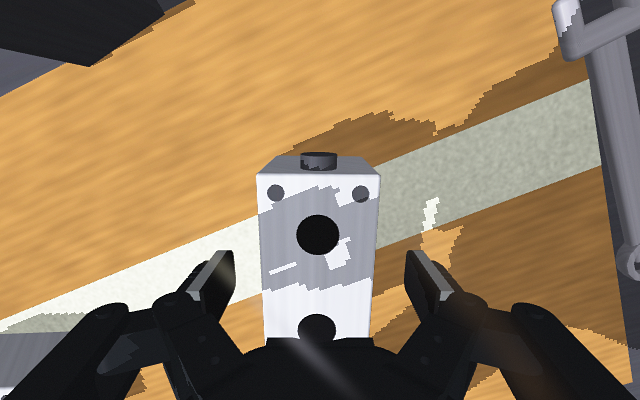

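The block is centred between the open fingers, with its far top edge at v≈174, u 257–380. I'm closing and lifting.

step_arm --increments '[{"x": 0,"y": 0,"z": 0,"wx": 0,"wy": 0,"wz": 0,"gripper": 4},{"x": 0,"y": 0,"z": 0,"wx": 0,"wy": 0,"wz": 0,"gripper": 4},{"x": 0,"y": 0,"z": 0,"wx": 0,"wy": 0,"wz": 0,"gripper": 4},{"x": 0,"y": 0,"z": 0,"wx": 0,"wy": 0,"wz": 0,"gripper": 4},{"x": 0,"y": 0,"z": 0,"wx": 0,"wy": 0,"wz": 0,"gripper": 4},{"x": 0,"y": 0,"z": 0,"wx": 0,"wy": 0,"wz": 0,"gripper": 4},{"x": 0,"y": 0,"z": 0,"wx": 0,"wy": 0,"wz": 0,"gripper": 4},{"x": 0,"y": 0,"z": 0,"wx": 0,"wy": 0,"wz": 0,"gripper": 4}]' --newtons 90

```text
time_s: 3.65
position: [0.5316, -0.3606, 0.1993]
tool_rot: [[-0.334, -0.943, 0.001], [-0.943, 0.334, -0.001], [0.0, -0.001, -1.0]]
ft_force: [-0.9, 1.1, 6.1]
grip_width: 0.0489
```

Run:
```python
from h import *
d=shot('wrist','w4.png')
s=env.observe();R=s['tool_rot'];p=s['position']
# rows of far top edge: gradient along columns
g=cv2.cvtColor(d['color'],cv2.COLOR_BGR2GRAY).astype(float)
for u in (285,300,345): 
    c=g[150:195,u-3:u+4].mean(1);print(u,150+np.argmax(np.diff(c))+1, (R.T@(ray(d,(u,150.5+np.argmax(np.diff(c))),.055)-p)).round(4))
for u in [(257,174),(380,174)]: print((R.T@(ray(d,u,.055)-p)).round(4))
go(.53,.0,.40,-90)
```

```text
285 174 [-0.0135 -0.0499  0.1443]
300 174 [-0.0074 -0.0499  0.1443]
345 174 [ 0.0107 -0.0499  0.1443]
[-0.0248 -0.0497  0.1443]
[ 0.0248 -0.0497  0.1444]
wz -0.3402 shift cm [-36.07   0.16 -20.07] q6 64.8 cur [ 0.5316 -0.3607  0.1993] -109.49 [ 1.3e-03 -9.0e-04 -1.0e+00] F [-0.7  1.4  5.9] g 0.0489 t 3.7
```

step_arm --increments '[{"x": 0,"y": 0,"z": -2,"wx": 0,"wy": 0,"wz": 0,"gripper": 4},{"x": 0,"y": 0,"z": -4,"wx": 0,"wy": 0,"wz": -0.11,"gripper": 4},{"x": 0,"y": 0,"z": -5,"wx": 0,"wy": 0,"wz": -0.12,"gripper": 4},{"x": 0,"y": 0,"z": -5,"wx": 0,"wy": 0,"wz": -0.11,"gripper": 4},{"x": -2,"y": 0.3,"z": -4,"wx": 0,"wy": 0,"wz": 0,"gripper": 4},{"x": -4,"y": 0.6,"z": -2,"wx": 0,"wy": 0,"wz": 0,"gripper": 4},{"x": -4,"y": 0.6,"z": 0,"wx": 0,"wy": 0,"wz": 0,"gripper": 4},{"x": -4,"y": 0.6,"z": 0,"wx": 0,"wy": 0,"wz": 0,"gripper": 4},{"x": -4,"y": 0.6,"z": 0,"wx": 0,"wy": 0,"wz": 0,"gripper": 4},{"x": -4,"y": 0.6,"z": 0,"wx": 0,"wy": 0,"wz": 0,"gripper": 4},{"x": -4,"y": 0.6,"z": 0,"wx": 0,"wy": 0,"wz": 0,"gripper": 4},{"x": -4,"y": 0.6,"z": 0,"wx": 0,"wy": 0,"wz": 0,"gripper": 4},{"x": -4,"y": 0.6,"z": 0,"wx": 0,"wy": 0,"wz": 0,"gripper": 4},{"x": -4,"y": 0.6,"z": 0,"wx": 0,"wy": 0,"wz": 0,"gripper": 4},{"x": -4,"y": 0.6,"z": 0,"wx": 0,"wy": 0,"wz": 0,"gripper": 4},{"x": -4,"y": 0.6,"z": 0,"wx": 0,"wy": 0,"wz": 0,"gripper": 4},{"x": -4,"y": 0.6,"z": 0,"wx": 0,"wy": 0,"wz": 0,"gripper": 4},{"x": -4,"y": 0.6,"z": 0,"wx": 0,"wy": 0,"wz": 0,"gripper": 4},{"x": -2,"y": 0.3,"z": 0,"wx": 0,"wy": 0,"wz": 0,"gripper": 4},{"x": 0,"y": 0,"z": 0,"wx": 0,"wy": 0,"wz": 0,"gripper": 4}]'

```text
time_s: 5.7
position: [0.4466, 0.2015, 0.4172]
tool_rot: [[0.004, -1.0, -0.003], [-1.0, -0.004, 0.0], [-0.0, 0.003, -1.0]]
ft_force: [-0.7, -0.4, -7.6]
grip_width: 0.0485
```

Run:
```python
from h import *
d=shot('wrist','w5.png');go(.58,.2,.42,-90);print(proj(d,[[.58,.2,.03]]))
```

```text
wz 0.0022 shift cm [  0.03 -13.3   -0.27] q6 100.1 cur [0.447  0.2003 0.4173] -89.87 [-2.3e-03 -6.0e-04 -1.0e+00] F [ 0.6 -1.3 -7.4] g 0.0485 t 5.75
[[321.04488654  58.01698093]]
```

View pics/w5.png

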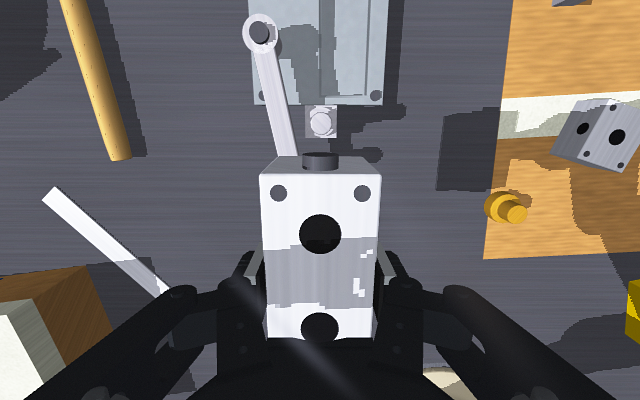

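The jig is only partly in view: lever pivot (260,33), pin (321,122), plate bottom edge at v≈104. I'll back off to see all of it.

step_arm --increments '[{"x": 0,"y": 3,"z": -1,"wx": 0,"wy": 0,"wz": 0,"gripper": 4},{"x": 0,"y": 3,"z": -1,"wx": 0,"wy": 0,"wz": 0,"gripper": 4},{"x": 0,"y": 3,"z": -1,"wx": 0,"wy": 0,"wz": 0,"gripper": 4},{"x": 0,"y": 1,"z": 0,"wx": 0,"wy": 0,"wz": 0,"gripper": 4},{"x": 0,"y": 0,"z": 0,"wx": 0,"wy": 0,"wz": 0,"gripper": 4},{"x": 0,"y": 0,"z": 0,"wx": 0,"wy": 0,"wz": 0,"gripper": 4}]'

```text
time_s: 6.35
position: [0.3482, 0.199, 0.4479]
tool_rot: [[-0.001, -1.0, -0.0], [-1.0, 0.001, -0.0], [0.0, 0.0, -1.0]]
ft_force: [0.6, 0.6, -7.1]
grip_width: 0.0486
```

Run:
```python
from h import *
d=shot('wrist');go(.58,.2,.42,-90)
im=d['color'][0:210,180:440];cv2.imwrite('pics/c6.png',cv2.resize(im,None,fx=2.85,fy=2.85,interpolation=cv2.INTER_CUBIC))
```

```text
wz -0.0012 shift cm [ -0.09 -23.15   2.78] q6 102.8 cur [0.3485 0.1991 0.4478] -90.07 [-4.e-04 -3.e-04 -1.e+00] F [-0.2 -0.5 -7.5] g 0.0485 t 6.4
```

View pics/c6.png

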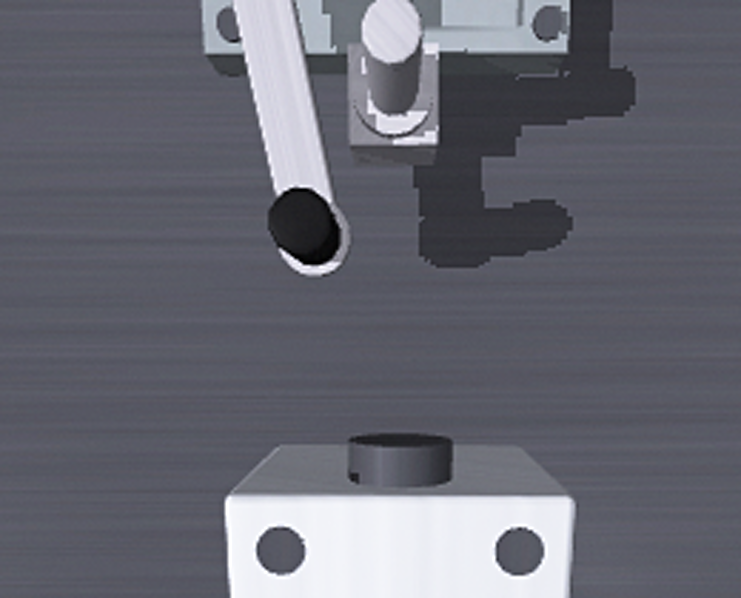

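The crop shows the lever knob at full-image (286,78), the pin's stem top at (317,11) and the boss below it. The camera has to go forward instead, so I'm moving +x.

step_arm --increments '[{"x": 0,"y": -2,"z": 0,"wx": 0,"wy": 0,"wz": 0,"gripper": 4},{"x": 0,"y": -4,"z": 0,"wx": 0,"wy": 0,"wz": 0,"gripper": 4},{"x": 0,"y": -4,"z": 0,"wx": 0,"wy": 0,"wz": 0,"gripper": 4},{"x": 0,"y": -3,"z": 0,"wx": 0,"wy": 0,"wz": 0,"gripper": 4},{"x": 0,"y": -2,"z": 0,"wx": 0,"wy": 0,"wz": 0,"gripper": 4},{"x": 0,"y": 0,"z": 0,"wx": 0,"wy": 0,"wz": 0,"gripper": 4},{"x": 0,"y": 0,"z": 0,"wx": 0,"wy": 0,"wz": 0,"gripper": 4},{"x": 0,"y": 0,"z": 0,"wx": 0,"wy": 0,"wz": 0,"gripper": 4}]'

```text
time_s: 7.2
position: [0.4974, 0.1993, 0.4478]
tool_rot: [[-0.0, -1.0, -0.001], [-1.0, 0.0, -0.0], [0.0, 0.001, -1.0]]
ft_force: [0.2, 0.6, -6.4]
grip_width: 0.0485
```

Run:
```python
from h import *
d=shot('wrist');go(.58,.2,.42,-90)
im=d['color'][0:195,200:460];cv2.imwrite('pics/c7.png',cv2.resize(im,None,fx=3,fy=3,interpolation=cv2.INTER_CUBIC))
```

```text
wz -0.0001 shift cm [-0.06 -8.28  2.81] q6 99.2 cur [0.4972 0.1994 0.4481] -90.0 [-5.e-04 -0.e+00 -1.e+00] F [-0.2 -0.7 -7.4] g 0.0485 t 7.25
```

View pics/c7.png

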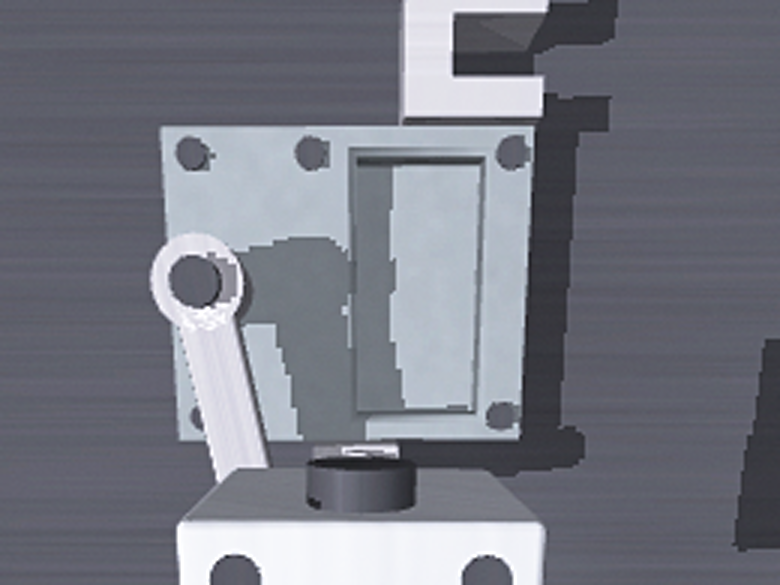

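This view shows the plate's corners at crop (161,127), (534,125), (521,440), (179,440), the pocket mouth and the open notch. Next is a rigid fit to those corners.

```bash
cat > fit.py <<'E'
from h import *
d=load('wrist')
g=cv2.cvtColor(d['color'],cv2.COLOR_BGR2GRAY)
obs=[((161,127),.03,(62,105)),((534,125),.03,(62,-45)),((521,440),.03,(-62,-45)),((179,440),.03,(-62,105)),
 ((402,117),.045,(62,8)),((543,117),.045,(62,-45)),((348,149),.03,(54.5,29.5)),((486,149),.03,(54.5,-29.5))]
uv=np.array([[u/3+200-1/3,v/3-1/3] for (u,v),z,_ in obs])
W=np.array([ray(d,p,o[1])[:2] for p,o in zip(uv,obs)]);J=np.array([o[2] for o in obs])/1000
def rigid(W,J):
    wc,jc=W.mean(0),J.mean(0);A=(J-jc).T@(W-wc);th=np.arctan2(A[0,1]-A[1,0],A[0,0]+A[1,1])
    R=np.array([[np.cos(th),-np.sin(th)],[np.sin(th),np.cos(th)]]);return R,wc-R@jc,np.degrees(th)
for k in (4,8):
    R,t,th=rigid(W[:k],J[:k]);print(k,t.round(4),th.round(2));print(((W-t)@R*1000-J*1000).round(1))
E
python3 fit.py
```

```text
4 [0.5925 0.1735] 0.14
[[ 0.2  0. ]
 [ 0.4  0.2]
 [-0.5 -0.8]
 [ 0.   0.6]
 [-0.   0.9]
 [-0.2 -0.4]
 [-0.6  0.4]
 [-0.8  3.6]]
8 [0.5923 0.174 ] 0.24
[[ 0.5 -0.6]
 [ 0.4 -0.4]
 [-0.4 -1.2]
 [ 0.4  0.2]
 [ 0.2  0.3]
 [-0.1 -1. ]
 [-0.3 -0.2]
 [-0.6  3. ]]
```

step_arm --increments '[{"x": 0.6,"y": -2,"z": 0,"wx": 0,"wy": 0,"wz": 0,"gripper": 4},{"x": 1,"y": -4,"z": 0,"wx": 0,"wy": 0,"wz": 0,"gripper": 4},{"x": 1,"y": -3.5,"z": 0,"wx": 0,"wy": 0,"wz": 0,"gripper": 4},{"x": 0,"y": 0,"z": 3,"wx": 0,"wy": 0,"wz": 0,"gripper": 4},{"x": 0,"y": 0,"z": 4,"wx": 0,"wy": 0,"wz": 0,"gripper": 4},{"x": 0,"y": 0,"z": 4,"wx": 0,"wy": 0,"wz": 0,"gripper": 4},{"x": 0,"y": 0,"z": 4,"wx": 0,"wy": 0,"wz": 0,"gripper": 4},{"x": 0,"y": 0,"z": 3,"wx": 0,"wy": 0,"wz": 0,"gripper": 4},{"x": 0,"y": 0,"z": 0.8,"wx": 0,"wy": 0,"wz": 0,"gripper": 4},{"x": 0,"y": 0,"z": 0.5,"wx": 0,"wy": 0,"wz": 0,"gripper": 4},{"x": 0,"y": 0,"z": 0,"wx": 0,"wy": 0,"wz": 0,"gripper": 4},{"x": 0,"y": 0,"z": 0,"wx": 0,"wy": 0,"wz": 0,"gripper": 4}]'

```text
time_s: 8.45
position: [0.5928, 0.1735, 0.2571]
tool_rot: [[-0.0, -1.0, 0.003], [-1.0, 0.0, 0.0], [-0.0, -0.003, -1.0]]
ft_force: [0.6, 1.0, -7.6]
grip_width: 0.0486
```

Run:
```python
from h import *
d=shot('wrist');go(.5925,.1735,.2293,-89.85)
cv2.imwrite('pics/w8.png',d['color'])
```

```text
wz -0.0028 shift cm [-0.01  0.03  2.76] q6 95.3 cur [0.5928 0.1734 0.2569] -90.01 [ 3.1e-03  3.0e-04 -1.0e+00] F [ 0.2 -0.4 -5.8] g 0.0487 t 8.5
```

View pics/w8.png

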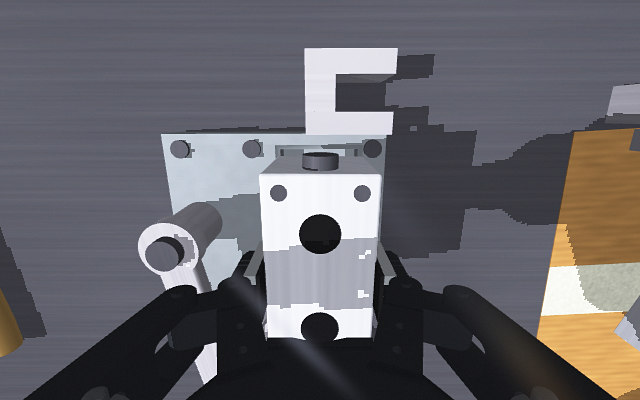

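The block hangs centred over the pocket mouth. I'll cross-check with the plate's far corners at (161,134) and (387,134) and the rest's corners at (304,48), (398,48), (305,133), (392,133).

```bash
cat > fit2.py <<'E'
exec(open('fit.py').read().split("for k in")[0])
obs=[((161,134),.03,(62,105)),((387,134),.03,(62,-45)),((304.5,48),.045,(110,8)),((398,48),.045,(110,-45)),((305,134),.045,(62,8)),((392,134),.045,(62,-45))]
W=np.array([ray(d,o[0],o[1])[:2] for o in obs]);J=np.array([o[2] for o in obs])/1000
R,t,th=rigid(W,J);print(t.round(4),th.round(2));print(((W-t)@R*1000-J*1000).round(1))
print('notch px edges',[ (ray(d,p,.045)[:2]-t)@R*1000 for p in [(335,74),(335,111),(396,74),(394,111)]])
E
python3 fit2.py
```

```text
[0.5925 0.1736] 0.07
[[-0.3  0.5]
 [-0.6 -0.5]
 [ 0.2  0. ]
 [ 0.1 -0.3]
 [ 0.3  0.5]
 [ 0.2 -0.2]]
notch px edges [array([96.48321822, -9.56198255]), array([75.86264232, -9.83329374]), array([ 96.40683142, -45.17849972]), array([ 75.78931208, -45.47022359])]
```

Both fits agree to about 0.3 mm, and the notch is at jig (86,-20). I'm lowering slowly.

step_arm --increments '[{"x": 0,"y": 0.03,"z": 1,"wx": 0,"wy": 0,"wz": 0,"gripper": 4},{"x": 0,"y": 0,"z": 1,"wx": 0,"wy": 0,"wz": 0,"gripper": 4},{"x": 0,"y": 0,"z": 0.4,"wx": 0,"wy": 0,"wz": 0,"gripper": 4},{"x": 0,"y": 0,"z": 0.3,"wx": 0,"wy": 0,"wz": 0,"gripper": 4},{"x": 0,"y": 0,"z": 0.3,"wx": 0,"wy": 0,"wz": 0,"gripper": 4},{"x": 0,"y": 0,"z": 0.3,"wx": 0,"wy": 0,"wz": 0,"gripper": 4},{"x": 0,"y": 0,"z": 0,"wx": 0,"wy": 0,"wz": 0,"gripper": 4}]'

```text
time_s: 9.2
position: [0.5922, 0.1734, 0.2219]
tool_rot: [[-0.0, -1.0, -0.001], [-1.0, 0.0, -0.0], [0.0, 0.001, -1.0]]
ft_force: [-0.2, -0.2, -7.1]
grip_width: 0.0484
```

step_arm --increments '[{"x": 0,"y": 0,"z": 0.3,"wx": 0,"wy": 0,"wz": 0,"gripper": 4},{"x": 0,"y": 0,"z": 0.3,"wx": 0,"wy": 0,"wz": 0,"gripper": 4},{"x": 0,"y": 0,"z": 0.3,"wx": 0,"wy": 0,"wz": 0,"gripper": 4},{"x": 0,"y": 0,"z": 0.2,"wx": 0,"wy": 0,"wz": 0,"gripper": 4},{"x": 0,"y": 0,"z": 0.1,"wx": 0,"wy": 0,"wz": 0,"gripper": 4},{"x": 0,"y": 0,"z": 0.1,"wx": 0,"wy": 0,"wz": 0,"gripper": 4},{"x": 0,"y": 0,"z": 0,"wx": 0,"wy": 0,"wz": 0,"gripper": 4}]'

```text
time_s: 9.9
position: [0.5923, 0.1733, 0.2092]
tool_rot: [[-0.0, -1.0, -0.0], [-1.0, 0.0, 0.0], [-0.0, 0.0, -1.0]]
ft_force: [0.8, 0.1, -6.9]
grip_width: 0.049
```

step_arm --increments '[{"x": 0,"y": 0,"z": 0.08,"wx": 0,"wy": 0,"wz": 0,"gripper": 4},{"x": 0,"y": 0,"z": 0.06,"wx": 0,"wy": 0,"wz": 0,"gripper": 4},{"x": 0,"y": 0,"z": 0.06,"wx": 0,"wy": 0,"wz": 0,"gripper": 4},{"x": 0,"y": 0,"z": 0,"wx": 0,"wy": 0,"wz": 0,"gripper": 4}]'

```text
time_s: 10.3
position: [0.5923, 0.1734, 0.2073]
tool_rot: [[-0.0, -1.0, 0.0], [-1.0, 0.0, 0.0], [-0.0, -0.0, -1.0]]
ft_force: [-0.1, 0.1, -6.7]
grip_width: 0.0483
```

step_arm --increments '[{"x": 0,"y": 0,"z": 0.05,"wx": 0,"wy": 0,"wz": 0,"gripper": 4},{"x": 0,"y": 0,"z": 0.05,"wx": 0,"wy": 0,"wz": 0,"gripper": 4},{"x": 0,"y": 0,"z": 0,"wx": 0,"wy": 0,"wz": 0,"gripper": 4}]'

```text
time_s: 10.6
position: [0.5922, 0.1734, 0.2073]
tool_rot: [[-0.0, -1.0, 0.001], [-1.0, 0.0, -0.0], [0.0, -0.001, -1.0]]
ft_force: [-5.7, -0.7, 6.2]
grip_width: 0.0485
```

Contact came at the expected floor height of 0.2073, so the block is home. I'm releasing and going above the pin.

step_arm --increments '[{"x": 0,"y": 0,"z": -0.07,"wx": 0,"wy": 0,"wz": 0,"gripper": 4},{"x": 0,"y": 0,"z": 0,"wx": 0,"wy": 0,"wz": 0,"gripper": 6.5},{"x": 0,"y": 0,"z": 0,"wx": 0,"wy": 0,"wz": 0,"gripper": 6.5},{"x": 0,"y": 0,"z": 0,"wx": 0,"wy": 0,"wz": 0,"gripper": 6.5},{"x": 0,"y": 0,"z": 0,"wx": 0,"wy": 0,"wz": 0,"gripper": 6.5},{"x": 0,"y": 0,"z": -1,"wx": 0,"wy": 0,"wz": 0,"gripper": 6.5},{"x": 0,"y": 0,"z": -3,"wx": 0,"wy": 0,"wz": 0,"gripper": 6.5},{"x": 0,"y": 0,"z": -4,"wx": 0,"wy": 0,"wz": 0,"gripper": 6},{"x": 0,"y": 0,"z": -3.2,"wx": 0,"wy": 0,"wz": 0,"gripper": 6},{"x": -0.7,"y": 2,"z": 0,"wx": 0,"wy": 0,"wz": 0,"gripper": 6},{"x": -1,"y": 3,"z": 0,"wx": 0,"wy": 0,"wz": 0,"gripper": 6},{"x": -1,"y": 3.1,"z": 0,"wx": 0,"wy": 0,"wz": 0,"gripper": 6},{"x": 0,"y": 0,"z": 0,"wx": 0,"wy": 0,"wz": 0,"gripper": 6},{"x": 0,"y": 0,"z": 0,"wx": 0,"wy": 0,"wz": 0,"gripper": 6}]'

```text
time_s: 12.0
position: [0.5112, 0.2005, 0.32]
tool_rot: [[0.0, -1.0, 0.002], [-1.0, -0.0, 0.0], [-0.0, -0.002, -1.0]]
ft_force: [0.1, -0.5, 0.4]
grip_width: 0.0599
```

Run:
```python
from h import *
d=shot('wrist','w9.png');go(.5115,.2005,.265,-90)
print(proj(d,[[.5115,.2005,.12]]))
cv2.imwrite('pics/w9.png',d['color'])
```

```text
wz -0.0001 shift cm [-0.02  0.03  5.47] q6 99.0 cur [0.5118 0.2003 0.3197] -90.01 [ 1.7e-03  1.0e-04 -1.0e+00] F [ 0.9 -0.1 -0.2] g 0.0598 t 12.05
[[319.23861671 233.8750809 ]]
```

View pics/w9.png

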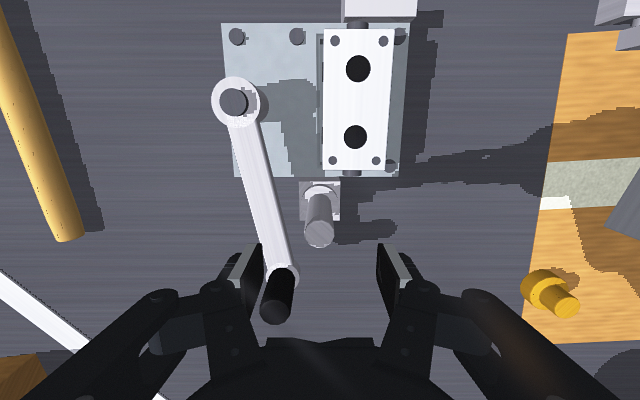

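The block is in its pocket. The pin's stem top at (319,233) matches the prediction of (319,234), and the knob at (275,312) is clear of the fingers. I'm grasping the pin.

step_arm --increments '[{"x": 0,"y": 0,"z": 2,"wx": 0,"wy": 0,"wz": 0,"gripper": 6},{"x": 0,"y": 0,"z": 2,"wx": 0,"wy": 0,"wz": 0,"gripper": 6},{"x": 0,"y": 0,"z": 1,"wx": 0,"wy": 0,"wz": 0,"gripper": 6},{"x": 0,"y": 0,"z": 0.5,"wx": 0,"wy": 0,"wz": 0,"gripper": 6},{"x": 0,"y": 0,"z": 0,"wx": 0,"wy": 0,"wz": 0,"gripper": 1.5},{"x": 0,"y": 0,"z": 0,"wx": 0,"wy": 0,"wz": 0,"gripper": 1.5},{"x": 0,"y": 0,"z": 0,"wx": 0,"wy": 0,"wz": 0,"gripper": 1.5},{"x": 0,"y": 0,"z": 0,"wx": 0,"wy": 0,"wz": 0,"gripper": 1.5},{"x": 0,"y": 0,"z": 0,"wx": 0,"wy": 0,"wz": 0,"gripper": 1.5},{"x": 0,"y": 0,"z": 0,"wx": 0,"wy": 0,"wz": 0,"gripper": 1.5},{"x": 0,"y": 0,"z": 0,"wx": 0,"wy": 0,"wz": 0,"gripper": 1.5},{"x": 0,"y": 0,"z": 0,"wx": 0,"wy": 0,"wz": 0,"gripper": 1.5}]' --newtons 80

```text
time_s: 13.25
position: [0.5114, 0.2005, 0.2649]
tool_rot: [[-0.0, -1.0, 0.002], [-1.0, 0.0, 0.001], [-0.001, -0.002, -1.0]]
ft_force: [-0.7, 1.7, 6.7]
grip_width: 0.0181
```

step_arm --increments '[{"x": 0,"y": 0,"z": -0.5,"wx": 0,"wy": 0,"wz": 0,"gripper": 1.5},{"x": 0,"y": 0,"z": -1.5,"wx": 0,"wy": 0,"wz": 0,"gripper": 1.5},{"x": 0,"y": 0,"z": -2,"wx": 0,"wy": 0,"wz": 0,"gripper": 1.5},{"x": 0,"y": 0,"z": -2,"wx": 0,"wy": 0,"wz": 0,"gripper": 1.5},{"x": 0,"y": 0,"z": -2,"wx": 0,"wy": 0,"wz": 0,"gripper": 1.5},{"x": 0,"y": 0,"z": -1,"wx": 0,"wy": 0,"wz": 0,"gripper": 1.5},{"x": 0.4,"y": -1.5,"z": 0,"wx": 0,"wy": 0,"wz": 0,"gripper": 1.5},{"x": 0.8,"y": -3,"z": 0,"wx": 0,"wy": 0,"wz": 0,"gripper": 1.5},{"x": 0.8,"y": -3,"z": 0,"wx": 0,"wy": 0,"wz": 0,"gripper": 1.5},{"x": 0.9,"y": -3,"z": 0,"wx": 0,"wy": 0,"wz": 0,"gripper": 1.5},{"x": 0.9,"y": -3,"z": 0,"wx": 0,"wy": 0,"wz": 0,"gripper": 1.5},{"x": 0.6,"y": -2,"z": 0,"wx": 0,"wy": 0,"wz": 0,"gripper": 1.5},{"x": 0.3,"y": -1.2,"z": 0,"wx": 0,"wy": 0,"wz": 0,"gripper": 1.5},{"x": 0,"y": 0,"z": 0,"wx": 0,"wy": 0,"wz": 0,"gripper": 1.5},{"x": 0,"y": 0,"z": 0,"wx": 0,"wy": 0,"wz": 0,"gripper": 1.5}]'

```text
time_s: 14.75
position: [0.6779, 0.1534, 0.3531]
tool_rot: [[-0.0, -1.0, -0.002], [-1.0, 0.0, -0.0], [0.0, 0.002, -1.0]]
ft_force: [-0.3, 0.9, -1.9]
grip_width: 0.0178
```

Run:
```python
from h import *
go(.6786,.1535,.265,-90)
w=shot('wrist');a=shot('scene')
h=lambda d,p,s,n:cv2.resize(d['color'][max(0,int(p[1])-s):int(p[1])+s,int(p[0])-s:int(p[0])+s],(n,n),interpolation=cv2.INTER_CUBIC)
p=proj(a,[[.6786,.1535,.06]])[0];print(p)
p2=proj(w,[[.6786,.1535,.16]])[0];print(p2)
im=np.hstack([cv2.resize(w['color'][150:350,220:420],(400,400),interpolation=cv2.INTER_CUBIC),h(a,p,40,400)])
cv2.imwrite('pics/c10.png',im)
```

```text
wz -0.0002 shift cm [-0.01 -0.07  8.81] q6 93.0 cur [0.6779 0.1534 0.3531] -90.01 [-1.8e-03 -1.0e-04 -1.0e+00] F [-0.3  0.9 -1.9] g 0.0178 t 14.75
[416.61437793 232.40571605]
[318.97041756 236.62482916]
```

step_arm --increments '[{"x": 0,"y": -0.07,"z": 2,"wx": 0,"wy": 0,"wz": 0,"gripper": 1.5},{"x": 0,"y": 0,"z": 2,"wx": 0,"wy": 0,"wz": 0,"gripper": 1.5},{"x": 0,"y": 0,"z": 0.5,"wx": 0,"wy": 0,"wz": 0,"gripper": 1.5},{"x": 0,"y": 0,"z": 0.3,"wx": 0,"wy": 0,"wz": 0,"gripper": 1.5},{"x": 0,"y": 0,"z": 0.3,"wx": 0,"wy": 0,"wz": 0,"gripper": 1.5},{"x": 0,"y": 0,"z": 0.3,"wx": 0,"wy": 0,"wz": 0,"gripper": 1.5},{"x": 0,"y": 0,"z": 0.3,"wx": 0,"wy": 0,"wz": 0,"gripper": 1.5},{"x": 0,"y": 0,"z": 0,"wx": 0,"wy": 0,"wz": 0,"gripper": 1.5}]'

```text
time_s: 15.65
position: [0.6789, 0.1534, 0.2967]
tool_rot: [[-0.0, -1.0, -0.0], [-1.0, 0.0, -0.0], [0.0, 0.0, -1.0]]
ft_force: [0.1, 0.6, -2.8]
grip_width: 0.0177
```

The shank is in the slot with no contact. I'm lowering on.

step_arm --increments '[{"x": 0,"y": 0,"z": 0.8,"wx": 0,"wy": 0,"wz": 0,"gripper": 1.5},{"x": 0,"y": 0,"z": 0.8,"wx": 0,"wy": 0,"wz": 0,"gripper": 1.5},{"x": 0,"y": 0,"z": 0.7,"wx": 0,"wy": 0,"wz": 0,"gripper": 1.5},{"x": 0,"y": 0,"z": 0.4,"wx": 0,"wy": 0,"wz": 0,"gripper": 1.5},{"x": 0,"y": 0,"z": 0.2,"wx": 0,"wy": 0,"wz": 0,"gripper": 1.5},{"x": 0,"y": 0,"z": 0.1,"wx": 0,"wy": 0,"wz": 0,"gripper": 1.5},{"x": 0,"y": 0,"z": 0,"wx": 0,"wy": 0,"wz": 0,"gripper": 1.5}]'

```text
time_s: 16.35
position: [0.679, 0.1534, 0.267]
tool_rot: [[-0.0, -1.0, 0.0], [-1.0, 0.0, 0.0], [-0.0, -0.0, -1.0]]
ft_force: [-0.1, 0.2, -1.9]
grip_width: 0.0177
```

step_arm --increments '[{"x": 0,"y": 0,"z": 0.1,"wx": 0,"wy": 0,"wz": 0,"gripper": 1.5},{"x": 0,"y": 0,"z": 0.08,"wx": 0,"wy": 0,"wz": 0,"gripper": 1.5},{"x": 0,"y": 0,"z": 0.06,"wx": 0,"wy": 0,"wz": 0,"gripper": 1.5},{"x": 0,"y": 0,"z": 0,"wx": 0,"wy": 0,"wz": 0,"gripper": 1.5}]'

```text
time_s: 16.75
position: [0.679, 0.1534, 0.2649]
tool_rot: [[-0.0, -1.0, 0.001], [-1.0, 0.0, -0.0], [0.0, -0.001, -1.0]]
ft_force: [-0.8, -0.7, 1.6]
grip_width: 0.018
```

The collar is resting on the notch. I'm releasing and lifting, then estimating the knob position from the w9 picture (knob top at (275,312)), shifted to the present pose.

step_arm --increments '[{"x": 0,"y": 0,"z": 0.02,"wx": 0,"wy": 0,"wz": 0,"gripper": 2.2},{"x": 0,"y": 0,"z": 0,"wx": 0,"wy": 0,"wz": 0,"gripper": 3},{"x": 0,"y": 0,"z": 0,"wx": 0,"wy": 0,"wz": 0,"gripper": 4.5},{"x": 0,"y": 0,"z": 0,"wx": 0,"wy": 0,"wz": 0,"gripper": 4.5},{"x": 0,"y": 0,"z": 0,"wx": 0,"wy": 0,"wz": 0,"gripper": 4.5},{"x": 0,"y": 0,"z": -1,"wx": 0,"wy": 0,"wz": 0,"gripper": 4.5},{"x": 0,"y": 0,"z": -3,"wx": 0,"wy": 0,"wz": 0,"gripper": 5},{"x": 0,"y": 0,"z": -4,"wx": 0,"wy": 0,"wz": 0,"gripper": 5},{"x": 0,"y": 0,"z": 0,"wx": 0,"wy": 0,"wz": 0,"gripper": 5},{"x": 0,"y": 0,"z": 0,"wx": 0,"wy": 0,"wz": 0,"gripper": 5}]'

```text
time_s: 17.75
position: [0.6788, 0.1534, 0.3458]
tool_rot: [[-0.0, -1.0, 0.002], [-1.0, 0.0, 0.0], [-0.0, -0.002, -1.0]]
ft_force: [-1.1, -0.4, 0.1]
grip_width: 0.0501
```

Run:
```python
from h import *
d=shot('wrist','w11.png');s=env.observe();p=s['position'];q=np.array([.5115,.2003,.3198])
for uv in [(275,312)]:
    k=ray(d,uv,.123+p[2]-q[2])-p+q
    e=k[:2]-[.5925,.2586];th=np.arctan2(-e[1],-e[0]);print(k,np.hypot(*e),th)
kx=np.array([.5925,.2586])-.14*np.array([np.cos(th),np.sin(th)]);print(kx)
go(kx[0],kx[1],.34,-90+np.degrees(th))
# pin check: bright stem top seen where?
print(proj(d,[[.679,.1534,.12],[.679,.1534,.053]]))
```

```text
[0.45470986 0.23075651 0.123     ] 0.14057518203295036 0.19938682579981537
[0.45527365 0.23087043]
wz -0.1996 shift cm [-12.03  20.37   0.43] q6 93.0 cur [0.6788 0.1533 0.3443] -90.01 [-4.e-04 -0.e+00 -1.e+00] F [-0.2  0.2 -0. ] g 0.0502 t 17.8
[[319.15248124 220.2070435 ]
 [319.26267026 195.79851835]]
```

step_arm --increments '[{"x": 0,"y": 0,"z": 0,"wx": 0,"wy": 0,"wz": -0.1,"gripper": 6},{"x": 0,"y": 0,"z": 0,"wx": 0,"wy": 0,"wz": -0.1,"gripper": 6},{"x": -1.2,"y": 2,"z": 0,"wx": 0,"wy": 0,"wz": 0,"gripper": 6},{"x": -2.4,"y": 4,"z": 0,"wx": 0,"wy": 0,"wz": 0,"gripper": 6},{"x": -2.4,"y": 4,"z": 0,"wx": 0,"wy": 0,"wz": 0,"gripper": 6},{"x": -2.4,"y": 4,"z": 0,"wx": 0,"wy": 0,"wz": 0,"gripper": 6},{"x": -2.4,"y": 4,"z": 0,"wx": 0,"wy": 0,"wz": 0,"gripper": 6},{"x": -1.2,"y": 2.4,"z": 0,"wx": 0,"wy": 0,"wz": 0,"gripper": 6},{"x": 0,"y": 0,"z": 0,"wx": 0,"wy": 0,"wz": 0,"gripper": 6},{"x": 0,"y": 0,"z": 0,"wx": 0,"wy": 0,"wz": 0,"gripper": 6}]'

```text
time_s: 18.8
position: [0.4552, 0.2305, 0.3439]
tool_rot: [[0.199, -0.98, -0.001], [-0.98, -0.199, -0.0], [0.0, 0.001, -1.0]]
ft_force: [0.5, -0.3, 0.2]
grip_width: 0.0601
```

Run:
```python
from h import *
go(.4553,.2309,.266,-90+11.42)
w=load('wrist');a=shot('scene');t=shot('top')
w=shot('wrist')
c=lambda d,p,s,n:cv2.resize(d['color'][max(0,int(p[1])-s):int(p[1])+s,int(p[0])-s:int(p[0])+s],(n,n),interpolation=cv2.INTER_CUBIC)
p=proj(w,[[.4553,.2309,.123]])[0];print(p)
v=cv2.imread('pics/w11.png')[100:260,200:440]
im=np.hstack([cv2.resize(v,(400,267)),cv2.resize(w['color'],(400,267))])
cv2.imwrite('pics/c12.png',im)
```

```text
wz 0.0011 shift cm [-0.03 -0.02  7.79] q6 92.1 cur [0.4552 0.2305 0.3439] -78.52 [-7.e-04 -3.e-04 -1.e+00] F [ 0.5 -0.3  0.2] g 0.0601 t 18.8
[318.00131202 222.86611607]
```

View pics/c12.png

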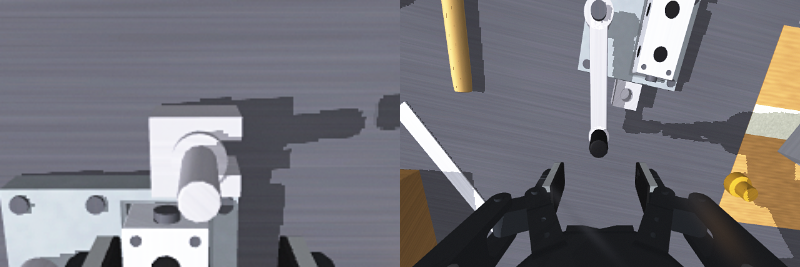

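Left: the pin stands upright in the notch. Right: the knob is between the fingers at about (317,235) full-frame, against a predicted 223, so I'll check it numerically.

Run:
```python
from h import *
d=load('wrist');g=cv2.cvtColor(d['color'],cv2.COLOR_BGR2GRAY)
m=(g[190:260,295:340]<50).astype(np.uint8)
n,l,st,c=cv2.connectedComponentsWithStats(m)
for i in range(1,n):
    if st[i,4]>50: print(st[i],c[i]+[295,190])
print(proj(d,[[.4553,.2309,z] for z in(.078,.123)]+[[.4553-.011*np.cos(.2),.2309-.011*np.sin(.2),.123],[.4553+.011*.98,.2309,.078]]))
```

```text
[   8    4   30   43 1001] [317.78721279 215.32367632]
[[318.27159129 204.15187146]
 [318.00131202 222.86611607]
 [318.04829565 237.22933911]
 [320.76782747 192.21273027]]
```

The blob spans v 194–236, centred on u 318, which matches the model. I'm descending and pinching the knob.

step_arm --increments '[{"x": 0,"y": 0,"z": 3,"wx": 0,"wy": 0,"wz": 0,"gripper": 6},{"x": 0,"y": 0,"z": 3,"wx": 0,"wy": 0,"wz": 0,"gripper": 6},{"x": 0,"y": 0,"z": 1.3,"wx": 0,"wy": 0,"wz": 0,"gripper": 6},{"x": 0,"y": 0,"z": 0.5,"wx": 0,"wy": 0,"wz": 0,"gripper": 3},{"x": 0,"y": 0,"z": 0,"wx": 0,"wy": 0,"wz": 0,"gripper": 1.8},{"x": 0,"y": 0,"z": 0,"wx": 0,"wy": 0,"wz": 0,"gripper": 1.8},{"x": 0,"y": 0,"z": 0,"wx": 0,"wy": 0,"wz": 0,"gripper": 1.8},{"x": 0,"y": 0,"z": 0,"wx": 0,"wy": 0,"wz": 0,"gripper": 1.8},{"x": 0,"y": 0,"z": 0,"wx": 0,"wy": 0,"wz": 0,"gripper": 1.8}]' --newtons 20

```text
time_s: 19.85
position: [0.4555, 0.2305, 0.2668]
tool_rot: [[0.198, -0.98, 0.002], [-0.98, -0.198, 0.0], [0.0, -0.002, -1.0]]
ft_force: [2.8, -0.7, -2.2]
grip_width: 0.0211
```

Swinging the lever along the arc, first 0.8 rad.

step_arm --increments '[{"x": 0.7,"y": -0.02,"z": 0,"wx": 0,"wy": 0,"wz": -0.05,"gripper": 1.8},{"x": 0.7,"y": -0.02,"z": 0,"wx": 0,"wy": 0,"wz": -0.05,"gripper": 1.8},{"x": 1.4,"y": -0.07,"z": 0,"wx": 0,"wy": 0,"wz": -0.1,"gripper": 1.8},{"x": 1.4,"y": -0.07,"z": 0,"wx": 0,"wy": 0,"wz": -0.1,"gripper": 1.8},{"x": 1.4,"y": -0.07,"z": 0,"wx": 0,"wy": 0,"wz": -0.1,"gripper": 1.8},{"x": 1.4,"y": -0.07,"z": 0,"wx": 0,"wy": 0,"wz": -0.1,"gripper": 1.8},{"x": 1.4,"y": -0.07,"z": 0,"wx": 0,"wy": 0,"wz": -0.1,"gripper": 1.8},{"x": 1.4,"y": -0.07,"z": 0,"wx": 0,"wy": 0,"wz": -0.1,"gripper": 1.8},{"x": 1.4,"y": -0.07,"z": 0,"wx": 0,"wy": 0,"wz": -0.1,"gripper": 1.8},{"x": 0,"y": 0,"z": 0,"wx": 0,"wy": 0,"wz": 0,"gripper": 1.8}]'

```text
time_s: 20.85
position: [0.5182, 0.1401, 0.2668]
tool_rot: [[0.842, -0.539, 0.003], [-0.539, -0.842, 0.002], [0.001, -0.003, -1.0]]
ft_force: [4.1, 5.4, -1.7]
grip_width: 0.0213
```

Run:
```python
from h import *
s=env.observe();p=s['position'];e=p[:2]-[.5925,.2586];th=np.arctan2(-e[1],-e[0]);print(np.hypot(*e),th)
k=np.array([.5925,.2586])-.14*np.array([np.cos(th),np.sin(th)]);go(*k,.2665,-90+np.degrees(th))
```

```text
0.13987472719008914 1.0108837324723075
wz -0.0093 shift cm [-0.    0.01  0.03] q6 35.0 cur [0.5182 0.1401 0.2668] -32.62 [ 0.0028  0.0018 -1.    ] F [ 4.1  5.4 -1.7] g 0.0213 t 20.85
```

step_arm --increments '[{"x": 1.4,"y": -0.07,"z": 0,"wx": 0,"wy": 0,"wz": -0.1,"gripper": 1.8},{"x": 1.4,"y": -0.07,"z": 0,"wx": 0,"wy": 0,"wz": -0.1,"gripper": 1.8},{"x": 1.4,"y": -0.07,"z": 0,"wx": 0,"wy": 0,"wz": -0.1,"gripper": 1.8},{"x": 1.4,"y": -0.07,"z": 0,"wx": 0,"wy": 0,"wz": -0.1,"gripper": 1.8},{"x": 1.4,"y": -0.07,"z": 0,"wx": 0,"wy": 0,"wz": -0.1,"gripper": 1.8},{"x": 0.7,"y": -0.02,"z": 0,"wx": 0,"wy": 0,"wz": -0.05,"gripper": 1.8},{"x": 0,"y": 0,"z": 0,"wx": 0,"wy": 0,"wz": 0,"gripper": 1.8}]'

```text
time_s: 21.55
position: [0.5903, 0.1188, 0.2668]
tool_rot: [[1.0, -0.02, 0.001], [-0.02, -1.0, 0.002], [0.001, -0.002, -1.0]]
ft_force: [0.8, 4.0, -0.0]
grip_width: 0.0218
```

Run:
```python
from h import *
s=env.observe();p=s['position'];e=p[:2]-[.5925,.2586];th=np.arctan2(-e[1],-e[0]);print(np.hypot(*e),th)
go(.5925,.1186,.2665,0)
```

```text
0.1397921817263457 1.5554060013976974
wz -0.0195 shift cm [0.22 0.02 0.03] q6 1.2 cur [0.5903 0.1188 0.2668] -1.12 [ 0.0014  0.002  -1.    ] F [ 0.8  4.  -0. ] g 0.0218 t 21.55
```

Pressing gently into the stop.

step_arm --increments '[{"x": 0.15,"y": 0,"z": 0,"wx": 0,"wy": 0,"wz": -0.01,"gripper": 1.8},{"x": 0.15,"y": 0,"z": 0,"wx": 0,"wy": 0,"wz": -0.01,"gripper": 1.8},{"x": 0.1,"y": 0,"z": 0,"wx": 0,"wy": 0,"wz": 0,"gripper": 1.8},{"x": 0,"y": 0,"z": 0,"wx": 0,"wy": 0,"wz": 0,"gripper": 1.8}]'

```text
time_s: 21.95
position: [0.5933, 0.1188, 0.2668]
tool_rot: [[1.0, -0.0, -0.001], [-0.0, -1.0, 0.002], [-0.001, -0.002, -1.0]]
ft_force: [-1.9, 5.5, 2.0]
grip_width: 0.0215
```

step_arm --increments '[{"x": 0.1,"y": 0,"z": 0,"wx": 0,"wy": 0,"wz": 0,"gripper": 1.8},{"x": 0.1,"y": 0,"z": 0,"wx": 0,"wy": 0,"wz": 0,"gripper": 1.8},{"x": 0,"y": 0,"z": 0,"wx": 0,"wy": 0,"wz": 0,"gripper": 1.8}]'

```text
time_s: 22.25
position: [0.5942, 0.1189, 0.2667]
tool_rot: [[1.0, -0.0, -0.006], [-0.0, -1.0, 0.001], [-0.006, -0.001, -1.0]]
ft_force: [-11.2, 4.2, 6.0]
grip_width: 0.0214
```

The lever is hard on its stop at 11 N. I'm opening the fingers straight away so the lever isn't dragged back, then retreating upward.

step_arm --increments '[{"x": 0,"y": 0,"z": 0,"wx": 0,"wy": 0,"wz": 0,"gripper": 5},{"x": 0,"y": 0,"z": 0,"wx": 0,"wy": 0,"wz": 0,"gripper": 5},{"x": 0,"y": 0,"z": 0,"wx": 0,"wy": 0,"wz": 0,"gripper": 5},{"x": 0,"y": 0,"z": 0,"wx": 0,"wy": 0,"wz": 0,"gripper": 5},{"x": 0,"y": 0,"z": -1,"wx": 0,"wy": 0,"wz": 0,"gripper": 5},{"x": 0,"y": 0,"z": -3,"wx": 0,"wy": 0,"wz": 0,"gripper": 5},{"x": 0,"y": 0,"z": -4,"wx": 0,"wy": 0,"wz": 0,"gripper": 5},{"x": 0,"y": 0,"z": -4,"wx": 0,"wy": 0,"wz": 0,"gripper": 5},{"x": 0,"y": 3,"z": -2,"wx": 0,"wy": 0,"wz": 0,"gripper": 5},{"x": 0,"y": 4,"z": 0,"wx": 0,"wy": 0,"wz": 0,"gripper": 5},{"x": 0,"y": 4,"z": 0,"wx": 0,"wy": 0,"wz": 0,"gripper": 5},{"x": 0,"y": 2,"z": 0,"wx": 0,"wy": 0,"wz": 0,"gripper": 5},{"x": 0,"y": 0,"z": 0,"wx": 0,"wy": 0,"wz": 0,"gripper": 5},{"x": 0,"y": 0,"z": 0,"wx": 0,"wy": 0,"wz": 0,"gripper": 5}]'

```text
time_s: 23.65
position: [0.5955, -0.0119, 0.4069]
tool_rot: [[1.0, -0.002, 0.001], [-0.002, -1.0, 0.0], [0.001, -0.0, -1.0]]
ft_force: [-0.5, -0.4, -0.7]
grip_width: 0.05
```

Run:
```python
from h import *
d=shot('wrist','w13.png');go(.5925,.1186,.2665,0)
P=lambda x,y,z:[.5925+x/1e3,.1736+y/1e3,z/1e3]
q=proj(d,[P(0,-55,123),P(0,-55,78),P(0,85,85),P(86,-20,120),P(86,-20,53)]);print(q.round(1))
g=cv2.cvtColor(d['color'],cv2.COLOR_BGR2GRAY);x0,y0=q[:2].min(0).astype(int)-40;x1,y1=q[:2].max(0).astype(int)+40;x0=max(x0,0);y0=max(y0,0)
n,l,st,c=cv2.connectedComponentsWithStats((g[y0:y1,x0:x1]<40).astype(np.uint8))
for i in range(1,n):
    if st[i,4]>60: print('dark',st[i]+[x0,y0,0,0,0],c[i]+[x0,y0])
# bright arm bar: columns at rows between knob and pivot
for f in (.45,.55,.65):
    y=85-140*f
    a=proj(d,[P(-11,y,78),P(11,y,78)]);v=int(a[:,1].mean());r=g[v,max(0,int(a[0,0])-25):int(a[1,0])+25];print(v,a[:,0].round(1),int(a[0,0])-25,r[::2])
```

```text
wz -0.0005 shift cm [ -0.3  -12.98  14.03] q6 -12.4 cur [ 0.5955 -0.0112  0.4068] -0.03 [ 4.e-04  2.e-04 -1.e+00] F [0.3 0.7 0.5] g 0.0501 t 23.7
[[ 315.6   38.8]
 [ 316.2   51.1]
 [ 315.1 -150.5]
 [ 428.1  -11.8]
 [ 403.5   17.1]]
dark [303  30  27  33 319] [316.6645768   51.20376176]
-47 [303.  328.5] 277 [ 30  49  48  49  48  50  51  54  57  63  69  78  85  90  96 100 100  98
  94  90  82  75  67  62  56  53  49  49  49  48  47  48  49  48  47  47
  47  48]
-28 [303.3 328.4] 278 [31 29 30 31 30 28 49 48 49 48 46 48 49 49 49 50 52 52 56 58 62 67 71 73
 74 76 74 71 68 64 59 57 54 52 51 49 50 49]
-9 [303.6 328.3] 278 [48 28 29 29 28 29 28 29 48 48 47 49 47 49 48 47 48 48 48 47 48 47 48 50
 47 49 48 48 50 53 53 55 57 56 57 56 57 55]
```

```bash
python3 -c "
from rig import env
print(env.close_job())"
```

```text
the job is handed in; nothing more can be done
None
```

I finished the job and handed it in at about 24 s of the 67 s allowed, with the arm touching nothing.

- **Block:** I lowered it into the pocket under control. It touched the floor at the expected tool height of 0.2073 m, and a picture after release showed it seated. The lever's arm later swung over its top with no more than about 7 N on the tool.
- **Stop pin:** I drew it out and lowered it into the notch. Its collar touched down at about the height it had on the boss, and a picture after release showed it upright.
- **Lever:** I swung it by the knob against its stop, pressing with about 11 N. In the last wrist picture the knob lay within 1 px of where it should be when shut.

**Not checked:** after shutting the lever I did not look at the pin or the block again, because the camera did not cover them. An attempt to measure the lever's arm in that same picture also failed, because the arm was out of frame. The shut reading therefore rests on the knob's position and the force at the stop.

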